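# Close up a mould half: clear the offcuts, press the bore plugs home, reset the counter

### The arm

A 6-joint arm with a two-finger parallel gripper is mounted at the origin on the work surface. World frame = base frame: x ahead of the robot, y to its left, z up, the work surface at z = 0. Lengths are in m, angles in rad, forces in N, time in s.
With the tool pointing down it reaches from about 0.3 to 0.775 m from the base axis. Payload 14.6 kg.
Tool frame: the origin (TCP) lies on the centre line of the jaws, within the pads' length; the fingertips stand 19 mm ahead of it and the grasp point (between the pads) is the TCP; z points along the fingers, y is the line along which they close (so a half turn about z gives the same grasp; the last joint's range is limited). The gripper opens to 94 mm and grips with 3 to 60 N. Pads are 16 mm wide; open, the fingers measure 119 mm over their backs; the gripper's body (75 mm by 177 mm) begins 78 mm behind the grasp point.
Start: joints at [1.082, 0.3, 1.521, -0, 1.321, -0.067], TCP at [0.225, 0.502, 0.224] pointing down, gripper open.
Joint ranges: [-3.03, 3.03], [-0.79, 2.21], [0.23, 2.52], [-1.04, 4.18], [0, 3.07], [-2.55, 2.55]. Speed limits (rad/s): [2.22, 2.22, 2.57, 3.14, 3.14, 3.14].

### API

Orientations are given as [roll, pitch, yaw] about the fixed x, y, z axes, in that order (R = Rz(yaw) Ry(pitch) Rx(roll)).
In Python, from station import get_obs, camera, workorder gives the robot as it stands.
- The arm moves only by the tool play_rows, never from a script. Its argument "motion" is a list that holds one entry, the list of rows, each a list of 7 numbers: the shift along the tool's x, y, z as a fraction of full scale, then the turn, a rotation vector about the tool's x, y, z as a fraction of full scale, then the opening, from -1 (shut) to 1 (fully open). In form: [[[x, y, z, ax, ay, az, grip], ...]]. A call has 1 to 10 rows; each row is the pose to reach, as a shift and turn from the pose commanded when the call began, along the tool's axes at that moment, turning the shorter way round; what a row does not reach only later rows make up. Full scale, the value 1, is 0.25 m for a shift and 2 pi rad for a turn. A row lasts 1/10 s, in which the tool goes at most 50 mm and 8.59 degrees, less where a joint would pass 70% of its speed; a pose out of reach is approached as far as the arm can. A call with a number of a shift or a turn outside -1 to 1 is refused whole. A call with a gripper value outside its range is refused whole. The fingers move at their own pace and stop on an object; "grip_force" is the grip in N (left out, the last holds). Time passes only in rows, so rows that repeat a pose let the fingers close. It gives the time, the measured TCP pose, the force, the opening and the grip force at its end, in the units of the state.
- get_obs(): the state, without advancing time (a new reading comes with each control period).
- camera(name): name is "scene" or "top" or "wrist"; returns a dict with "frame" (400x640x3 uint8, red, green, blue), "z_map" (400x640 float32, m along the optical axis (not along the pixel's ray), 0 where there is no reading), "camera_matrix" (3x3 intrinsics, pixels), "T" (4x4, takes a point from camera to world coordinates); the wrist camera has in their place "T_tool_cam" (4x4, takes a point from camera to tool coordinates, whose origin is the TCP and whose axes are the flange's). Camera axes: x right, y up, looking along -z (the intrinsics and any distortion apply to the point x, -y, -z); pixel columns grow to the right and rows downward; lengths in m; the calibration is good to about 2 mm. A picture is of the moment at which its call begins: read the wrist's pose just before it.
- workorder.hand_in(): hands the job in; it is judged then, once.
The state is a dict: "time_s": time; "qpos": joint angles; "joint_vel": joint speeds; "tau": joint torques, N m; "ee_pos": TCP position; "eef_rot": TCP orientation; "force": force on the tool from outside, world axes, zero at the start; "moment": the same for the moment, N m; "grip_width": finger opening in m; "grip_force": force on a finger pad.
Only numpy, scipy, OpenCV 4.12 (cv2) and the standard library are available. Lean on these libraries where they do the work, as an engineer would, in place of code of your own. Each camera call takes 0.05 s, during which the arm holds its last target. There are 200 camera calls.

### The job

Get this mould half ready for storage. First clear every white plastic offcut off it into the scrap bin; then press all seven bore plugs fully home, so that each flange is down on the plate; and after that, with the stylus from its stand, push the cycle counter's sunken reset button right down for a moment and put the stylus back upright in its stand. Leave the other things on the bench where they are.

Things in the scene. Friction and masses are not known exactly. Their poses are not given: they have to be found in the camera images.
- plate: steel injection-mould half lying flat, fixed to the bench: 200 (own x) x 280 (own y) x 50 mm high. Origin: centre of its underside, on the bench; its top face is 50 mm up. Seven plugs sit in it, at own (x, y) = (-75,-112), (-75,112), (75,-112), (75,112), (0,0), (0,-112) and (0,112) mm
- bin: open grey plastic scrap bin, fixed, outside 140 (own x) x 120 (own y) x 60 mm high, walls 4 mm. Origin: centre of its underside, on the bench
- counter: black cycle-counter unit, fixed: 100 (own x) x 85 (own y) x 50 mm high, green display glass on top at own +x. Origin: centre of its underside. Its reset button is sunk in a 13 mm round hole in the top face at own (x, y) = (-25, 0) mm
- recess (a point): centre of the mouth of the counter's reset-button hole (13 mm across, upright), level with the unit's top face, 50 mm above the bench. The button's top (10 mm across) is 5 mm below this point at rest: only a thin tool reaches it
- counter_button (a joint): travel of the counter's sprung reset button: 0 at rest, 0.005 m fully down (4 N there); it registers from 3.5 mm on, if kept down for about a quarter of a second, and springs back
- holder: grey plastic block, fixed, 56 x 56 x 50 mm high, with one upright blind hole 13 mm across and 46 mm deep in the centre of its top: the stylus's stand. Origin: centre of its underside, on the bench
- stylus: steel stylus, 60 g, stands upright in the holder. Own z runs from the tip up; origin at the tip (centre of its lower end), about 8 mm above the bench when parked. Shank 6 mm across from 0 to 42 mm, round flange 28 mm across from 42 to 48 mm (rests on the top of the holder), plain round aluminium handle 18 mm across from 48 to 100 mm
- scrap1: white plastic offcut, about 25 g, block 36 (own x) x 24 (own y) x 26 mm high. Lies on top of the plate at the start, or is absent (None). Origin: centre of its underside
- scrap2: white plastic offcut, about 25 g, T-shaped stub: bar 44 (own x) x 18 (own y) x 26 mm high, with a lower crosspiece 14 x 30 x 18 mm high about own x = 15 mm. Lies on top of the plate at the start, or is absent (None). Origin: centre of its underside
- scrap3: white plastic offcut, about 25 g, round slug 30 mm across, 26 mm high. Lies on top of the plate at the start, or is absent (None). Origin: centre of its underside
- scrap4: white plastic offcut, about 25 g, block 40 (own x) x 20 (own y) x 26 mm high with a small 4 mm nib on top at own x = 10 mm. Lies on top of the plate at the start, or is absent (None). Origin: centre of its underside
- plug1 (a joint): how far this steel bore plug is pressed straight down: 0 = 10 mm proud, 0.010 m = fully home, flange on the plate. 6 N of friction, no spring: stays where left; 10 to 15 N presses it onto its solid stop. Round flange 28 mm across, 3 mm thick, centred at the plate's own (x, y) = (-75, -112) mm; its top is 3 mm above the plate's top face when home, 13 mm at joint 0
- plug2 (a joint): how far this steel bore plug is pressed straight down: 0 = 10 mm proud, 0.010 m = fully home, flange on the plate. 6 N of friction, no spring: stays where left; 10 to 15 N presses it onto its solid stop. Round flange 28 mm across, 3 mm thick, centred at the plate's own (x, y) = (-75, 112) mm; its top is 3 mm above the plate's top face when home, 13 mm at joint 0
- plug3 (a joint): how far this steel bore plug is pressed straight down: 0 = 10 mm proud, 0.010 m = fully home, flange on the plate. 6 N of friction, no spring: stays where left; 10 to 15 N presses it onto its solid stop. Round flange 28 mm across, 3 mm thick, centred at the plate's own (x, y) = (75, -112) mm; its top is 3 mm above the plate's top face when home, 13 mm at joint 0
- plug4 (a joint): how far this steel bore plug is pressed straight down: 0 = 10 mm proud, 0.010 m = fully home, flange on the plate. 6 N of friction, no spring: stays where left; 10 to 15 N presses it onto its solid stop. Round flange 28 mm across, 3 mm thick, centred at the plate's own (x, y) = (75, 112) mm; its top is 3 mm above the plate's top face when home, 13 mm at joint 0
- plug5 (a joint): how far this steel bore plug is pressed straight down: 0 = 10 mm proud, 0.010 m = fully home, flange on the plate. 6 N of friction, no spring: stays where left; 10 to 15 N presses it onto its solid stop. Round flange 28 mm across, 3 mm thick, centred at the plate's own (x, y) = (0, 0) mm; its top is 3 mm above the plate's top face when home, 13 mm at joint 0
- plug6 (a joint): how far this steel bore plug is pressed straight down: 0 = 10 mm proud, 0.010 m = fully home, flange on the plate. 6 N of friction, no spring: stays where left; 10 to 15 N presses it onto its solid stop. Round flange 28 mm across, 3 mm thick, centred at the plate's own (x, y) = (0, -112) mm; its top is 3 mm above the plate's top face when home, 13 mm at joint 0
- plug7 (a joint): how far this steel bore plug is pressed straight down: 0 = 10 mm proud, 0.010 m = fully home, flange on the plate. 6 N of friction, no spring: stays where left; 10 to 15 N presses it onto its solid stop. Round flange 28 mm across, 3 mm thick, centred at the plate's own (x, y) = (0, 112) mm; its top is 3 mm above the plate's top face when home, 13 mm at joint 0
- tin: low aluminium tin, 60 mm across, 65 mm high, loose bystander, to be left alone. Origin: centre of its underside
- spray: aerosol can, 56 mm across, 180 mm high, loose bystander, to be left alone. Origin: centre of its underside
- bush: steel guide bush standing on end, 44 mm across, 30 mm high, loose bystander, to be left alone. Origin: centre of its underside
- parallel: steel parallel bar, 70 (own x) x 22 (own y) x 18 mm, loose bystander, to be left alone. Origin: centre of its underside
- driver: screwdriver 200 mm long lying along its own x, loose bystander, to be left alone. Origin: centre of its underside
- insert: dark steel insert block 50 (own x) x 70 (own y) x 30 mm, loose bystander, to be left alone. Origin: centre of its underside

How it is judged:
On the way, in this order (a step that is already met when the one before it is completed fails the run):
1. every offcut is in the scrap bin (x of scrap1 in the frame of bin between -0.068 and 0.068 m and y of scrap1 in the frame of bin between -0.058 and 0.058 m and z of each of scrap1, scrap2, scrap3, scrap4 in the frame of bin below 0.06 m and linear speed of each of scrap1, scrap2, scrap3, scrap4 below 0.05 m/s and x of scrap2 in the frame of bin between -0.068 and 0.068 m and y of scrap2 in the frame of bin between -0.058 and 0.058 m and x of scrap3 in the frame of bin between -0.068 and 0.068 m and y of scrap3 in the frame of bin between -0.058 and 0.058 m and x of scrap4 in the frame of bin between -0.068 and 0.068 m and y of scrap4 in the frame of bin between -0.058 and 0.058 m), for 0.2 s.
2. all seven plugs are pressed fully home (value of joint each of plug1, plug2, plug3, plug4, plug5, plug6, plug7 above 0.0085 m), for 0.2 s.
3. the reset button is held down with the stylus (value of joint counter_button above 0.0035 m and contact force between stylus and counter above 1 N), for 0.2 s.
At the end, for the whole second after the job is handed in: every offcut present lies inside the scrap bin, below its rim; all seven plugs are within 1.5 mm of fully home; the reset button is up again; the stylus stands at rest, upright (within 7 degrees), in the stand's hole with its flange within 5 mm of the top (all of step 1 and all of step 2 and horizontal distance between stylus and holder below 0.008 m and z of stylus in the frame of holder below 0.013 m and angle between stylus's own z axis and vertical below 0.12 rad and linear speed of stylus below 0.02 m/s and value of joint counter_button below 0.001 m); the robot touches nothing.
It fails at once if a bystander is moved more than 3 cm (distance of any of tin, spray, bush, parallel, driver, insert from where it was at the start of the episode above 0.03 m).
Of scrap1, scrap2, scrap3, scrap4 only 2 to 4 are there at a start; the rules pass over those that are not, and their reading is None.
At some moment in a run one of scrap1, scrap2, scrap3, scrap4 may be knocked a few centimetres aside while the robot is not near it.
It also fails if it takes over 210 s, if anything falls off the work surface, if the arm or the gripper's body presses on something with over 40 N, if the wrist force passes 120 N, or if a joint passes its speed limit or range.

## Working session

There is one attempt and no reset: what is moved stays moved. The work goes in short steps, Python scripts to look and compute and a tool call to move; the robot and the scene stay as the last step left them, time stands still between calls to the robot, and variables do not carry over. Pictures are saved under pics/ and viewed, at most 14 in all, crops included, and the job is handed in when it is done.

Besides the shell and the picture viewer there is one more tool, called after ">>>" in YAML: its name, and indented under it one key for each argument. play_rows: Moves the arm, as the interface text tells. Its arguments: {"type":"object","properties":{"motion":{"type":"array"},"grip_force":{"type":"number"}},"required":["motion"]}

```bash
ls; mkdir -p pics; cat > h.py <<'E'
import numpy as np, cv2
from station import get_obs, camera, workorder
from scipy.spatial.transform import Rotation as Rn
def shot(n):
    o=get_obs(); c=camera(n)
    if 'T' not in c:
        T=np.eye(4);T[:3,:3]=Rn.from_euler('xyz',o['eef_rot']).as_matrix();T[:3,3]=o['ee_pos']
        c['T']=T@c['T_tool_cam']
    return c
def cloud(c):
    z=c['z_map'];K=c['camera_matrix'];v,u=np.mgrid[:z.shape[0],:z.shape[1]]
    P=np.stack([(u-K[0,2])/K[0,0]*z,-(v-K[1,2])/K[1,1]*z,-z],-1)
    W=P@c['T'][:3,:3].T+c['T'][:3,3]; W[z<=0]=np.nan
    return W
def ray(c,u,v,h):
    K=c['camera_matrix'];d=c['T'][:3,:3]@np.array([(u-K[0,2])/K[0,0],-(v-K[1,2])/K[1,1],-1]);o=c['T'][:3,3]
    return o+d*(h-o[2])/d[2]
def save(c,f):cv2.imwrite('pics/'+f,c['frame'][:,:,::-1])
E
python3 - <<'E'
from h import *
o=get_obs();print(o)
for n in['top','scene']:
    c=shot(n);save(c,n+'0.png');print(n,c['camera_matrix'],c['T'].round(3),[k for k in c])
    np.savez(n+'0.npz',**{k:v for k,v in c.items()})
E
```

```text
pics
{'time_s': 0.0, 'qpos': array([ 1.08242895e+00,  3.00489485e-01,  1.52157037e+00, -1.09556534e-05,
        1.32069355e+00, -6.65845756e-02]), 'joint_vel': array([-0.00056951,  0.00038898, -0.00128856, -0.00022026,  0.00019131,
        0.00068977]), 'tau': array([ 1.01253620e-03, -5.31807768e+01, -3.52741277e+01,  7.08496361e-02,
        2.42885237e-02, -3.87166165e-05]), 'ee_pos': array([0.2250499 , 0.50159113, 0.22388076]), 'eef_rot': array([-3.14043377e+00, -6.66428336e-05,  2.71981253e+00]), 'force': array([-0.30357112,  0.2161378 , -0.09128122]), 'moment': array([ 0.03595435,  0.01730222, -0.00536189]), 'grip_force': 0.0, 'grip_width': 0.09426585765645168}
top [[453.4220245    0.         316.56818007]
 [  0.         453.4220245  192.8403032 ]
 [  0.           0.           1.        ]] [[ 0.022  0.988 -0.155  0.374]
 [-1.     0.023  0.003 -0.003]
 [ 0.006  0.155  0.988  1.186]
 [ 0.     0.     0.     1.   ]] ['frame', 'z_map', 'camera_matrix', 'T']
scene [[499.37617841   0.         316.18582916]
 [  0.         499.37617841 194.47369578]
 [  0.           0.           1.        ]] [[ 0.712 -0.594  0.375  0.967]
 [ 0.702  0.603 -0.38  -0.418]
 [-0.     0.534  0.846  1.01 ]
 [ 0.     0.     0.     1.   ]] ['frame', 'z_map', 'camera_matrix', 'T']
```

View pics/top0.png

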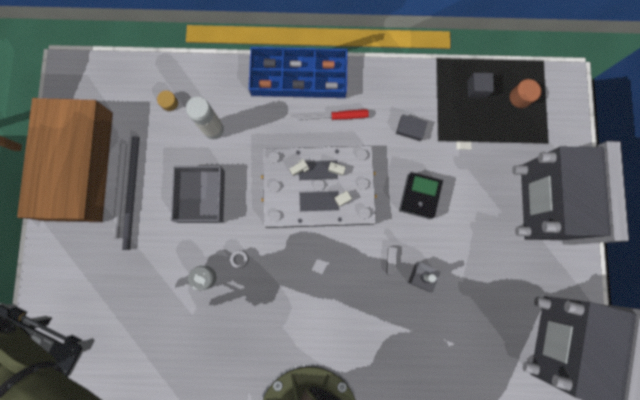

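View pics/scene0.png

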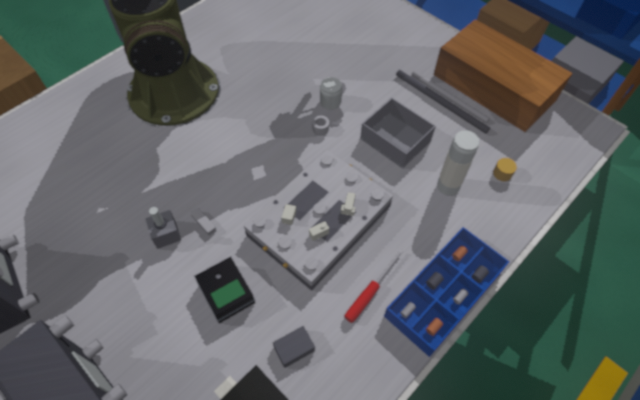

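The top view shows the plate at (318,187), the bin at (198,194), the counter at (422,195) and the stylus in its holder at (426,276). Three white offcuts lie at about (299,167), (336,168) and (343,199). The bystanders sit around them. Next I measure all of these with depth.

```bash
python3 - <<'E'
from h import *
c=dict(np.load('top0.npz'));W=cloud(c);z=W[...,2];f=c['frame'].astype(int)
print('table z',np.nanmedian(z[300:330,440:500]),z[60:70,60:200].mean(), (c['z_map']==0).mean())
def comp(mask,lab,minA=15):
    n,l,s,ce=cv2.connectedComponentsWithStats(mask.astype(np.uint8))
    for i in range(1,n):
        if s[i,4]<minA: continue
        m=l==i;P=W[m];r=cv2.minAreaRect(P[:,:2].astype(np.float32)*1000)
        print(lab,s[i,:5],'mean',np.median(P,0).round(4),'rect c',np.round(r[0],1),'size',np.round(r[1],1),'ang',round(r[2],1))
roi=np.zeros(z.shape,bool);roi[60:310,150:470]=1
for n,(u0,v0,u1,v1,lo,hi) in dict(plate=(250,135,390,240,.043,.056),plateall=(250,135,390,240,.043,.09),bin=(165,155,235,230,.05,.066),counter=(390,165,455,225,.043,.056),holder=(400,255,450,300,.043,.053),sty=(400,255,450,300,.085,.11),tin=(180,250,220,300,.055,.075),bush=(220,240,255,275,.02,.04),par=(375,240,402,280,.01,.025),insert=(390,105,435,145,.02,.04),spray=(180,90,230,150,.15,.2)).items():
    m=np.zeros(z.shape,bool);m[v0:v1,u0:u1]=1
    comp(m&(z>lo)&(z<hi),n)
m=np.zeros(z.shape,bool);m[145:230,260:378]=1
print('plate high');comp(m&(z>.0555),'hi',5)
b=f.min(-1);comp(m&(f[...,0]-f[...,2]>18),'white-yellow',5)
big=cv2.resize(c['frame'][140:235,255:385,::-1],None,fx=6,fy=6,interpolation=cv2.INTER_CUBIC);cv2.imwrite('pics/plate0.png',big)
E
```

```text
table z -0.0001274444273723363 nan 0.004203125
plate [ 263  146  113   81 7389] mean [ 0.5661 -0.0076  0.0501] rect c [572.5 -10.3] size [200.9 280.7] ang 3.1
plateall [ 263  146  113   81 8494] mean [ 0.5696 -0.0101  0.0505] rect c [572.5 -10.3] size [200.9 280.7] ang 3.1
bin [171 166  51  55 447] mean [0.5424 0.3064 0.0592] rect c [543.5 297.7] size [138.6 122.2] ang 1.4
counter [ 402  171   41   47 1311] mean [ 0.5556 -0.2754  0.0499] rect c [ 556.1 -275.4] size [ 86.2 100.9] ang 76.7
holder [411 262  30  30 377] mean [ 0.3501 -0.2761  0.0498] rect c [ 348.6 -280.4] size [57. 56.] ang 67.8
sty [426 274  10   8  54] mean [ 0.3492 -0.2781  0.1058] rect c [ 348.3 -279.9] size [16.2 16.7] ang 1.7
tin [188 266  24  24 444] mean [0.3341 0.2733 0.0653] rect c [334.7 273.7] size [55.5 54.3] ang 1.9
bush [230 250  18  18 157] mean [0.3836 0.187  0.0296] rect c [382.9 186.8] size [42.1 42.3] ang 27.4
par [387 247  10  28 247] mean [ 0.3877 -0.2011  0.018 ] rect c [ 387.2 -201.4] size [22.7 69. ] ang 86.0
insert [397 114  30  25 505] mean [ 0.7394 -0.2543  0.0294] rect c [ 740.9 -254.5] size
[... 898 characters left out ...]
0758] rect c [537.6 -71.4] size [24.1 35.5] ang 31.2
hi [359 207  11  11  96] mean [ 0.5042 -0.1258  0.0623] rect c [ 504.5 -125.9] size [25.  25.5] ang 89.4
hi [269 210  12  11  87] mean [0.4918 0.0967 0.0593] rect c [491.5  96.8] size [25.4 26.4] ang 45.2
white-yellow [373 172   3   3   7] mean [ 0.6082 -0.1533  0.0403] rect c [ 608.6 -153.2] size [5.2 5.7] ang 8.2
white-yellow [260 175   4   4  12] mean [0.594  0.1365 0.0391] rect c [596.  138.2] size [15.   7.1] ang 37.1
white-yellow [375 195   2   3   6] mean [ 0.5486 -0.1572  0.0403] rect c [ 548.8 -157.1] size [3.  5.6] ang 86.0
white-yellow [261 198   3   4  12] mean [0.5327 0.1323 0.0397] rect c [533.1 132.5] size [5.4 7.6] ang 89.4
```

View pics/plate0.png

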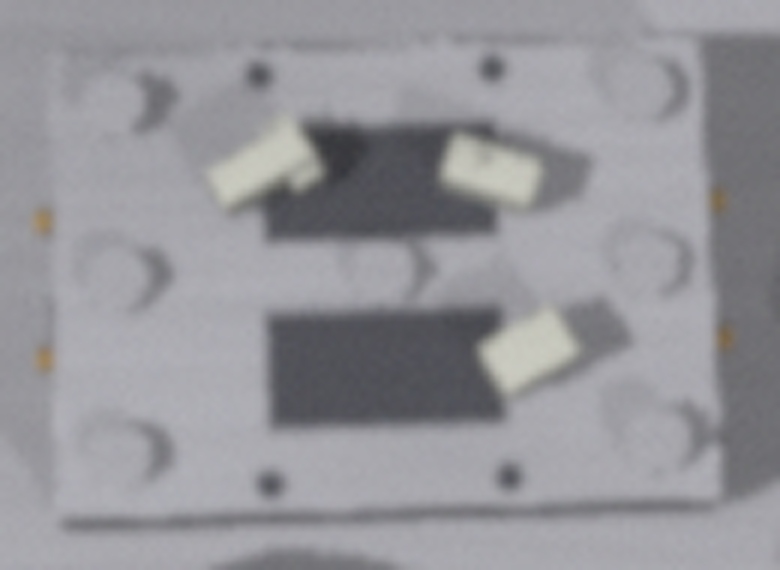

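Everything matches the given sizes. The three offcuts are scrap2 (T-shaped, left), scrap4 (nib, upper right) and scrap1 (block, lower right), with tops at about 0.076. Next is a helper to turn waypoints into rows.

```bash
cat >> h.py <<'E'
def plan(calls,start=None):
    """calls: list of lists of waypoints (x,y,z mm, yaw deg); prints a row per waypoint, relative to the call's begin"""
    o=get_obs()
    if start is None: p=np.array(o['ee_pos'])*1000;y=np.degrees(o['eef_rot'][2])
    else: p,y=np.array(start[:3],float),start[3]
    print('t',round(o['time_s'],1),'pose',p.round(1),round(y,1),'F',o['force'].round(1),'w',round(o['grip_width']*1000,1))
    for c in calls:
        p0,y0=p.copy(),y;a=np.radians(y0)
        R=np.array([[np.cos(a),np.sin(a),0],[np.sin(a),-np.cos(a),0],[0,0,-1]])
        print('call');pl,yl=p0,y0
        for w in c:
            d=R.T@(np.array(w[:3])-p0)/250;dy=(w[3]-y0+180)%360-180
            r=d.round(3).tolist();t=round(-dy/360,3)
            n=max(np.linalg.norm(np.array(w[:3])-pl)/50,abs((w[3]-yl+180)%360-180)/8.59)
            print('  ',r,'turn',t,'rows>=',round(n,1), 'OUT' if np.abs(d).max()>1 else '')
            p=p0+R@np.array(r)*250;y=y0-t*360;pl,yl=p,y
E
python3 - <<'E'
from h import *
plan([[(340,330,190,110)],[(470,140,170,72.7)],[(612.9,-54.5,150,72.7)],[(612.9,-54.5,73,72.7),(612.9,-54.5,140,72.7)]])
E
```

```text
t 0.1 pose [225.1 501.6 223.9] 155.8 F [-0.6 -0.3  0.4] w 94.2
call
   [-0.7, -0.438, 0.136] turn 0.127 rows>= 5.3 
call
   [-0.893, 0.227, 0.08] turn 0.104 rows>= 4.6 
call
   [-0.572, 0.777, 0.08] turn -0.0 rows>= 4.8 
call
   [-0.0, 0.0, 0.308] turn -0.0 rows>= 1.5 
   [-0.0, 0.0, 0.04] turn -0.0 rows>= 1.3
```

>>> play_rows:
  motion:
    - [[-0.7,-0.438,0.136,0,0,0.127,-0.04],[-0.7,-0.438,0.136,0,0,0.127,-0.04],[-0.7,-0.438,0.136,0,0,0.127,-0.04],[-0.7,-0.438,0.136,0,0,0.127,-0.04],[-0.7,-0.438,0.136,0,0,0.127,-0.04],[-0.7,-0.438,0.136,0,0,0.127,-0.04],[-0.7,-0.438,0.136,0,0,0.127,-0.04],[-0.7,-0.438,0.136,0,0,0.127,-0.04]]
  grip_force: 20

```text
time_s: 0.9
ee_pos: [0.3399, 0.3303, 0.1903]
eef_rot: [-3.141, 0.0, 1.924]
force: [-0.4, 0.3, -1.0]
grip_width: 0.0451
grip_force: 0.0
```

>>> play_rows:
  motion:
    - [[-0.893,0.227,0.08,0,0,0.104,-0.04],[-0.893,0.227,0.08,0,0,0.104,-0.04],[-0.893,0.227,0.08,0,0,0.104,-0.04],[-0.893,0.227,0.08,0,0,0.104,-0.04],[-0.893,0.227,0.08,0,0,0.104,-0.04],[-0.893,0.227,0.08,0,0,0.104,-0.04],[-0.893,0.227,0.08,0,0,0.104,-0.04],[-0.893,0.227,0.08,0,0,0.104,-0.04]]

```text
time_s: 1.7
ee_pos: [0.4696, 0.1411, 0.1705]
eef_rot: [-3.142, -0.0, 1.271]
force: [-0.2, -1.6, -0.2]
grip_width: 0.0449
grip_force: 0.0
```

>>> play_rows:
  motion:
    - [[-0.572,0.777,0.08,0,0,0,-0.04],[-0.572,0.777,0.08,0,0,0,-0.04],[-0.572,0.777,0.08,0,0,0,-0.04],[-0.572,0.777,0.08,0,0,0,-0.04],[-0.572,0.777,0.08,0,0,0,-0.04],[-0.572,0.777,0.08,0,0,0,-0.04],[-0.572,0.777,0.08,0,0,0,-0.04],[-0.572,0.777,0.08,0,0,0,-0.04]]

```text
time_s: 2.5
ee_pos: [0.6125, -0.0525, 0.1507]
eef_rot: [3.142, -0.0, 1.271]
force: [-0.1, -0.1, -0.3]
grip_width: 0.045
grip_force: 0.0
```

```bash
cat >> h.py <<'E'
def offcuts(c,x0=.45,x1=.69,y0=-.18,y1=.16,lo=.068):
    W=cloud(c);z=W[...,2]
    m=(z>lo)&(z<.09)&(W[...,0]>x0)&(W[...,0]<x1)&(W[...,1]>y0)&(W[...,1]<y1)
    n,l,s,_=cv2.connectedComponentsWithStats(m.astype(np.uint8))
    for i in range(1,n):
        if s[i,4]<20: continue
        P=W[l==i];r=cv2.minAreaRect(P[:,:2].astype(np.float32)*1000)
        print('offcut',s[i],np.round(r[0],1),np.round(r[1],1),round(r[2],1),'z',np.nanmedian(P[:,2]).round(4))
E
python3 - <<'E'
from h import *
c=shot('wrist');save(c,'w1.png');offcuts(c)
plan([[(612.9,-54.5,73,72.7)],[(612.9,-54.5,150,72.7)]])
E
```

```text
offcut [ 245   56   71   71 2120] [613.8  41. ] [29.8 44. ] 32.0 z 0.0765
offcut [ 307  191   27   54 1402] [614.1 -55.7] [39.6 19.3] 72.6 z 0.0767
offcut [206 239  40  44 940] [535.6 -67.4] [24.6 24.6] 31.5 z 0.0765
t 2.5 pose [612.5 -52.5 150.9] 72.8 F [-0.   0.4  0.4] w 45.2
call
   [-0.007, 0.004, 0.312] turn 0.0 rows>= 1.6 
call
   [-0.0, -0.0, -0.308] turn 0.0 rows>= 1.5
```

View pics/w1.png

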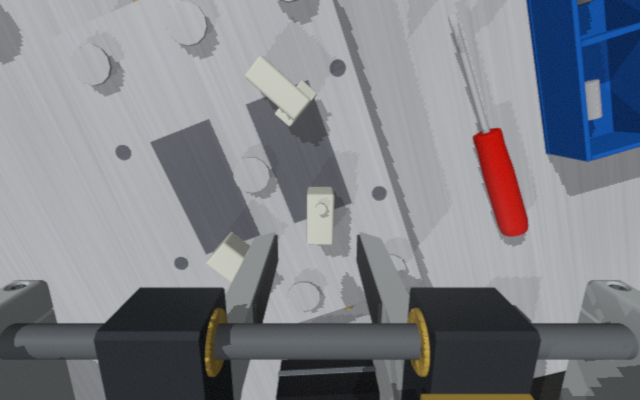

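The wrist view shows scrap4 (nib) between the jaws at (320,215), and the T above it at (280,88). It agrees with the top view to about 1–2 mm. Descend and grip.

>>> play_rows:
  motion:
    - [[0,0,0.308,0,0,0,-0.04],[0,0,0.308,0,0,0,-0.04],[0,0,0.308,0,0,0,-0.04],[0,0,0.308,0,0,0,-1],[0,0,0.308,0,0,0,-1],[0,0,0.308,0,0,0,-1],[0,0,0.308,0,0,0,-1],[0,0,0,0,0,0,-1],[0,0,0,0,0,0,-1],[0,0,0,0,0,0,-1]]

```text
time_s: 3.55
ee_pos: [0.6145, -0.0545, 0.155]
eef_rot: [3.135, -0.001, 1.268]
force: [-0.0, 1.0, -0.3]
grip_width: 0.0198
grip_force: 20.0
```

```bash
python3 - <<'E'
from h import *
plan([[(590,120,155,91.4)],[(514.5,330,130,91.4)],[(514.5,330,37,91.4)],[(514.5,330,130,91.4)],[(580,180,160,119.2)],[(611,46.1,150,121)],[(611,46.1,73,121)]],(612.9,-54.5,150,72.7))
E
```

```text
t 3.5 pose [612.9 -54.5 150. ] 72.7 F [-0.   1.  -0.3] w 19.8
call
   [0.639, -0.295, -0.02] turn -0.052 rows>= 3.5 
call
   [0.847, -0.281, 0.1] turn 0.0 rows>= 4.5 
call
   [0.0, -0.0, 0.372] turn 0.0 rows>= 1.9 
call
   [0.0, -0.0, -0.372] turn 0.0 rows>= 1.9 
call
   [-0.606, 0.247, -0.12] turn -0.077 rows>= 3.3 
call
   [-0.528, -0.152, 0.04] turn -0.005 rows>= 2.8 
call
   [-0.0, -0.0, 0.308] turn -0.0 rows>= 1.5
```

>>> play_rows:
  motion:
    - [[0.639,-0.295,-0.02,0,0,-0.052,-1],[0.639,-0.295,-0.02,0,0,-0.052,-1],[0.639,-0.295,-0.02,0,0,-0.052,-1],[0.639,-0.295,-0.02,0,0,-0.052,-1],[0.639,-0.295,-0.02,0,0,-0.052,-1],[0.639,-0.295,-0.02,0,0,-0.052,-1]]

```text
time_s: 4.15
ee_pos: [0.5898, 0.1203, 0.1548]
eef_rot: [-3.141, 0.0, 1.596]
force: [0.0, 0.5, 0.3]
grip_width: 0.0201
grip_force: 20.0
```

>>> play_rows:
  motion:
    - [[0.847,-0.281,0.1,0,0,0,-1],[0.847,-0.281,0.1,0,0,0,-1],[0.847,-0.281,0.1,0,0,0,-1],[0.847,-0.281,0.1,0,0,0,-1],[0.847,-0.281,0.1,0,0,0,-1],[0.847,-0.281,0.1,0,0,0,-1],[0.847,-0.281,0.1,0,0,0,-1],[0.847,-0.281,0.1,0,0,0,-1]]

```text
time_s: 4.95
ee_pos: [0.5156, 0.3285, 0.1304]
eef_rot: [-3.142, 0.0, 1.593]
force: [1.2, -0.4, -1.2]
grip_width: 0.0194
grip_force: 20.0
```

>>> play_rows:
  motion:
    - [[0,0,0.372,0,0,0,-1],[0,0,0.372,0,0,0,-1],[0,0,0.372,0,0,0,-1],[0,0,0.372,0,0,0,-1],[0,0,0.372,0,0,0,-0.23],[0,0,0.372,0,0,0,-0.23],[0,0,0.372,0,0,0,-0.23],[0,0,0,0,0,0,-0.23],[0,0,0,0,0,0,-0.23],[0,0,0,0,0,0,-0.23]]

```text
time_s: 5.95
ee_pos: [0.5169, 0.3315, 0.1376]
eef_rot: [3.132, -0.005, 1.595]
force: [0.6, 1.0, -0.1]
grip_width: 0.0364
grip_force: 0.0
```

>>> play_rows:
  motion:
    - [[-0.606,0.247,-0.12,0,0,-0.077,-0.04],[-0.606,0.247,-0.12,0,0,-0.077,-0.04],[-0.606,0.247,-0.12,0,0,-0.077,-0.04],[-0.606,0.247,-0.12,0,0,-0.077,-0.04],[-0.606,0.247,-0.12,0,0,-0.077,-0.04],[-0.606,0.247,-0.12,0,0,-0.077,-0.04],[-0.606,0.247,-0.12,0,0,-0.077,-0.04]]

```text
time_s: 6.65
ee_pos: [0.5795, 0.1814, 0.1601]
eef_rot: [-3.141, -0.0, 2.079]
force: [0.4, -0.8, -0.1]
grip_width: 0.0452
grip_force: 0.0
```

```bash
python3 - <<'E'
from h import *
c=shot('top');save(c,'t2.png')
offcuts(c)
W=cloud(c);z=W[...,2];m=(np.abs(W[...,0]-.5435)<.06)&(np.abs(W[...,1]-.2977)<.05)&(z>.018)&(z<.05);print('bin',m.sum(),np.median(W[m],0) if m.sum() else 0)
plan([])
E
```

```text
offcut [289 159  18  16 142] [615.2  43.1] [26.6 42.7] 26.8 z 0.0759
offcut [335 191  17  15 141] [537.9 -71.5] [23.9 35.8] 30.7 z 0.0757
bin 19 [0.51286248 0.34376253 0.02907528]
t 6.7 pose [579.6 181.5 160.2] 119.1 F [-0.1 -0.5  0.8] w 45.1
```

>>> play_rows:
  motion:
    - [[-0.528,-0.152,0.04,0,0,-0.003,-0.04],[-0.528,-0.152,0.04,0,0,-0.003,-0.04],[-0.528,-0.152,0.04,0,0,-0.003,-0.04],[-0.528,-0.152,0.04,0,0,-0.003,-0.04],[-0.528,-0.152,0.04,0,0,-0.003,-0.04],[-0.528,-0.152,0.04,0,0,-0.003,-0.04],[-0.528,-0.152,0.04,0,0,-0.003,-0.04]]

```text
time_s: 7.4
ee_pos: [0.611, 0.048, 0.1506]
eef_rot: [3.141, 0.0, 2.1]
force: [-0.0, 0.0, 0.1]
grip_width: 0.0447
grip_force: 0.0
```

```bash
python3 - <<'E'
from h import *
c=shot('wrist');offcuts(c)
plan([[(611,46.1,73,120)]])
plan([[(590,120,155,92)],[(575,297,130,92)],[(575,297,37,92)],[(560,120,160,119)],[(537.5,-70,150,121.2)]],(611,46.1,150,120))
E
```

```text
offcut [ 297  194   39   59 1617] [613.7  41.1] [29.6 44.3] 31.1 z 0.0766
offcut [144 272  36  15 482] [532.2 -61.8] [24. 13.] 28.8 z 0.0761
t 7.5 pose [611.   47.8 150.5] 120.3 F [-0.7 -0.1 -0. ] w 45.0
call
   [-0.006, -0.003, 0.31] turn 0.001 rows>= 1.6 
t 7.5 pose [611.   46.1 150. ] 120 F [-0.7 -0.1 -0. ] w 45.0
call
   [0.298, 0.075, -0.02] turn 0.078 rows>= 3.3 
call
   [0.71, -0.036, 0.1] turn -0.0 rows>= 3.6 
call
   [-0.0, -0.0, 0.372] turn -0.0 rows>= 1.9 
call
   [-0.706, -0.084, -0.492] turn -0.075 rows>= 4.3 
call
   [-0.622, -0.446, 0.04] turn -0.006 rows>= 3.8
```

>>> play_rows:
  motion:
    - [[0,0,0.308,0,0,0,-0.04],[0,0,0.308,0,0,0,-0.04],[0,0,0.308,0,0,0,-0.04],[0,0,0.308,0,0,0,-1],[0,0,0.308,0,0,0,-1],[0,0,0.308,0,0,0,-1],[0,0,0.308,0,0,0,-1],[0,0,0,0,0,0,-1],[0,0,0,0,0,0,-1],[0,0,0,0,0,0,-1]]

```text
time_s: 8.45
ee_pos: [0.6128, 0.0465, 0.155]
eef_rot: [3.135, 0.003, 2.098]
force: [0.1, 0.2, 0.2]
grip_width: 0.0183
grip_force: 20.0
```

>>> play_rows:
  motion:
    - [[0.298,0.075,-0.02,0,0,0.078,-1],[0.298,0.075,-0.02,0,0,0.078,-1],[0.298,0.075,-0.02,0,0,0.078,-1],[0.298,0.075,-0.02,0,0,0.078,-1],[0.298,0.075,-0.02,0,0,0.078,-1],[0.298,0.075,-0.02,0,0,0.078,-1],[0.298,0.075,-0.02,0,0,0.078,-1]]

```text
time_s: 9.15
ee_pos: [0.5898, 0.12, 0.1552]
eef_rot: [-3.141, 0.0, 1.609]
force: [0.3, 0.4, -0.1]
grip_width: 0.0177
grip_force: 20.0
```

>>> play_rows:
  motion:
    - [[0.71,-0.036,0.1,0,0,0,-1],[0.71,-0.036,0.1,0,0,0,-1],[0.71,-0.036,0.1,0,0,0,-1],[0.71,-0.036,0.1,0,0,0,-1],[0.71,-0.036,0.1,0,0,0,-1],[0.71,-0.036,0.1,0,0,0,-1],[0.71,-0.036,0.1,0,0,0,-1],[0.71,-0.036,0.1,0,0,0,-1]]

```text
time_s: 9.95
ee_pos: [0.5748, 0.296, 0.1308]
eef_rot: [3.141, -0.0, 1.606]
force: [0.4, -0.4, 0.3]
grip_width: 0.018
grip_force: 20.0
```

>>> play_rows:
  motion:
    - [[0,0,0.372,0,0,0,-1],[0,0,0.372,0,0,0,-1],[0,0,0.372,0,0,0,-1],[0,0,0.372,0,0,0,-1],[0,0,0.372,0,0,0,-0.23],[0,0,0.372,0,0,0,-0.23],[0,0,0.372,0,0,0,-0.23],[0,0,0,0,0,0,-0.23],[0,0,0,0,0,0,-0.23],[0,0,0,0,0,0,-0.23]]

```text
time_s: 10.95
ee_pos: [0.5767, 0.2984, 0.138]
eef_rot: [3.131, -0.004, 1.608]
force: [1.0, -0.2, -0.3]
grip_width: 0.0363
grip_force: 0.0
```

>>> play_rows:
  motion:
    - [[-0.706,-0.084,-0.12,0,0,-0.075,-0.04],[-0.706,-0.084,-0.12,0,0,-0.075,-0.04],[-0.706,-0.084,-0.12,0,0,-0.075,-0.04],[-0.706,-0.084,-0.12,0,0,-0.075,-0.04],[-0.706,-0.084,-0.12,0,0,-0.075,-0.04],[-0.706,-0.084,-0.12,0,0,-0.075,-0.04],[-0.706,-0.084,-0.12,0,0,-0.075,-0.04]]

```text
time_s: 11.65
ee_pos: [0.5598, 0.1211, 0.1602]
eef_rot: [-3.141, -0.0, 2.079]
force: [0.2, 0.3, -0.2]
grip_width: 0.0452
grip_force: 0.0
```

>>> play_rows:
  motion:
    - [[-0.622,-0.446,0.04,0,0,-0.006,-0.04],[-0.622,-0.446,0.04,0,0,-0.006,-0.04],[-0.622,-0.446,0.04,0,0,-0.006,-0.04],[-0.622,-0.446,0.04,0,0,-0.006,-0.04],[-0.622,-0.446,0.04,0,0,-0.006,-0.04],[-0.622,-0.446,0.04,0,0,-0.006,-0.04],[-0.622,-0.446,0.04,0,0,-0.006,-0.04],[-0.622,-0.446,0.04,0,0,-0.006,-0.04]]

```text
time_s: 12.45
ee_pos: [0.5384, -0.0685, 0.1504]
eef_rot: [3.142, -0.0, 2.119]
force: [0.1, 0.3, -0.1]
grip_width: 0.0453
grip_force: 0.0
```

```bash
python3 - <<'E'
from h import *
c=shot('wrist');offcuts(c)
c=shot('top');save(c,'t3.png');offcuts(c)
W=cloud(c);z=W[...,2];m=(np.abs(W[...,0]-.5435)<.06)&(np.abs(W[...,1]-.2977)<.05)&(z>.018)&(z<.055)
n,l,s,_=cv2.connectedComponentsWithStats(m.astype(np.uint8))
for i in range(1,n):print('bin',s[i,4],np.median(W[l==i],0).round(3))
plan([])
plan([[(560,120,155,92)],[(515,262,130,92)]],(537.5,-70,150,121.2))
E
```

```text
offcut [ 298  195   33   49 1556] [538.1 -72.6] [23.9 36.1] 30.7 z 0.0767
bin 154 [0.574 0.286 0.029]
bin 135 [0.516 0.328 0.03 ]
t 12.6 pose [538.3 -68.9 150.4] 121.4 F [-0.5  0.3 -0.3] w 44.6
t 12.6 pose [537.5 -70.  150. ] 121.2 F [-0.5  0.3 -0.3] w 44.6
call
   [0.603, 0.471, -0.02] turn 0.081 rows>= 3.8 
call
   [0.574, -0.16, 0.1] turn 0.0 rows>= 3.0
```

>>> play_rows:
  motion:
    - [[-0.006,0,0.308,0,0,0,-0.04],[-0.006,0,0.308,0,0,0,-0.04],[-0.006,0,0.308,0,0,0,-0.04],[-0.006,0,0.308,0,0,0,-1],[-0.006,0,0.308,0,0,0,-1],[-0.006,0,0.308,0,0,0,-1],[-0.006,0,0.308,0,0,0,-1],[0,0,0,0,0,0,-1],[0,0,0,0,0,0,-1],[0,0,0,0,0,0,-1]]

```text
time_s: 13.55
ee_pos: [0.5396, -0.0702, 0.1545]
eef_rot: [3.137, 0.004, 2.117]
force: [0.0, -0.0, -1.4]
grip_width: 0.0236
grip_force: 20.0
```

>>> play_rows:
  motion:
    - [[0.603,0.471,-0.02,0,0,0.081,-1],[0.603,0.471,-0.02,0,0,0.081,-1],[0.603,0.471,-0.02,0,0,0.081,-1],[0.603,0.471,-0.02,0,0,0.081,-1],[0.603,0.471,-0.02,0,0,0.081,-1],[0.603,0.471,-0.02,0,0,0.081,-1],[0.603,0.471,-0.02,0,0,0.081,-1],[0.603,0.471,-0.02,0,0,0.081,-1]]

```text
time_s: 14.35
ee_pos: [0.5604, 0.1187, 0.1552]
eef_rot: [-3.141, 0.0, 1.607]
force: [0.3, 0.1, -0.7]
grip_width: 0.0237
grip_force: 20.0
```

>>> play_rows:
  motion:
    - [[0.574,-0.16,0.1,0,0,0,-1],[0.574,-0.16,0.1,0,0,0,-1],[0.574,-0.16,0.1,0,0,0,-1],[0.574,-0.16,0.1,0,0,0,-1],[0.574,-0.16,0.1,0,0,0,-1],[0.574,-0.16,0.1,0,0,0,-1],[0.574,-0.16,0.1,0,0,0,-1],[0.574,-0.16,0.1,0,0,0,-1]]

```text
time_s: 15.15
ee_pos: [0.5158, 0.2608, 0.1307]
eef_rot: [3.141, -0.0, 1.606]
force: [-0.2, 0.1, -0.8]
grip_width: 0.0241
grip_force: 20.0
```

>>> play_rows:
  motion:
    - [[0,0,0.372,0,0,0,-1],[0,0,0.372,0,0,0,-1],[0,0,0.372,0,0,0,-1],[0,0,0.372,0,0,0,-1],[0,0,0.372,0,0,0,-0.23],[0,0,0.372,0,0,0,-0.23],[0,0,0.372,0,0,0,-0.23],[0,0,0,0,0,0,-0.23],[0,0,0,0,0,0,-0.23],[0,0,0,0,0,0,-1]]

```text
time_s: 16.15
ee_pos: [0.5175, 0.263, 0.1372]
eef_rot: [3.132, -0.004, 1.608]
force: [1.0, -1.0, 0.2]
grip_width: 0.0311
grip_force: 0.0
```

```bash
python3 - <<'E'
from h import *
c=shot('top');save(c,'t4.png');offcuts(c)
c=shot('scene');offcuts(c)
plan([])
plan([[(520,180,130,92)],[(491.5,96.8,100,92)]],(515,262,130,92))
E
```

```text
t 16.2 pose [515.5 262.1 131.7] 92.1 F [-1.1  0.1 -1.5] w 23.5
t 16.2 pose [515. 262. 130.] 92 F [-1.1  0.1 -1.5] w 23.5
call
   [-0.328, 0.009, 0.0] turn 0.0 rows>= 1.6 
call
   [-0.329, -0.126, 0.12] turn -0.0 rows>= 1.9
```

View pics/t4.png

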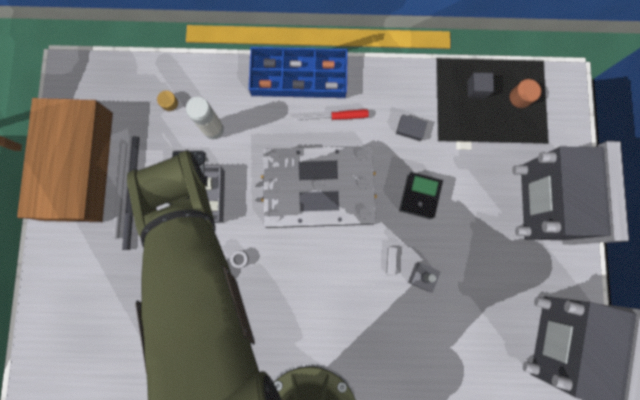

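The plate is now clear of offcuts. The bin has one at about (213,183), and the arm hides the rest. Next is the first plug at (491.5, 97), testing how the press behaves.

>>> play_rows:
  motion:
    - [[-0.328,0.009,0,0,0,0,-1],[-0.328,0.009,0,0,0,0,-1],[-0.328,0.009,0,0,0,0,-1],[-0.328,0.009,0,0,0,0,-1]]

```text
time_s: 16.65
ee_pos: [0.5202, 0.1798, 0.1296]
eef_rot: [-3.14, 0.0, 1.606]
force: [-0.5, 0.1, -1.0]
grip_width: 0.0005
grip_force: 0.0
```

>>> play_rows:
  motion:
    - [[-0.329,-0.126,0.12,0,0,0,-1],[-0.329,-0.126,0.12,0,0,0,-1],[-0.329,-0.126,0.12,0,0,0,-1],[-0.329,-0.126,0.12,0,0,0,-1],[-0.329,-0.126,0.12,0,0,0,-1],[-0.329,-0.126,0.12,0,0,0,-1]]

```text
time_s: 17.25
ee_pos: [0.4924, 0.0979, 0.1006]
eef_rot: [3.141, -0.0, 1.609]
force: [-0.6, -0.4, -0.6]
grip_width: 0.0006
grip_force: 0.0
```

```bash
python3 - <<'E'
from h import *
c=shot('top');save(c,'t5.png');offcuts(c)
W=cloud(c);z=W[...,2];m=(np.abs(W[...,0]-.5435)<.06)&(np.abs(W[...,1]-.2977)<.05)&(z>.018)&(z<.055)
n,l,s,_=cv2.connectedComponentsWithStats(m.astype(np.uint8))
for i in range(1,n):print('bin',s[i,4],np.median(W[l==i],0).round(3))
plan([])
E
```

```text
bin 152 [0.574 0.287 0.029]
bin 136 [0.516 0.327 0.03 ]
bin 126 [0.517 0.264 0.03 ]
t 17.3 pose [492.4  97.7 100.6] 92.2 F [ 0.5 -0.   0.3] w 0.5
```

>>> play_rows:
  motion:
    - [[0,0,0.06,0,0,0,-1],[0,0,0.08,0,0,0,-1],[0,0,0.1,0,0,0,-1],[0,0,0.112,0,0,0,-1],[0,0,0.116,0,0,0,-1],[0,0,0.116,0,0,0,-1],[0,0,0.116,0,0,0,-1]]

```text
time_s: 18.0
ee_pos: [0.492, 0.0972, 0.0722]
eef_rot: [-3.141, -0.0, 1.608]
force: [-6.3, 1.5, 8.5]
grip_width: 0.0006
grip_force: 4.9
```

All three offcuts are in the bin. The press is compliant, so push a little deeper.

>>> play_rows:
  motion:
    - [[0,0,0.008,0,0,0,-1],[0,0,0.008,0,0,0,-1],[0,0,0.008,0,0,0,-1]]

```text
time_s: 18.3
ee_pos: [0.4921, 0.0972, 0.0718]
eef_rot: [3.141, -0.0, 1.608]
force: [-16.8, 0.3, 34.4]
grip_width: 0.0005
grip_force: 17.1
```

```bash
python3 - <<'E'
from h import *
plan([[(491.5,97,90,92)],[(565.5,101.5,90,92)],[(565.5,101.5,69,92)],[(565.5,101.5,90,92)],[(640.4,106.3,90,92)],[(640.4,106.3,69,92)],[(640.4,106.3,90,92)],[(572,-10.2,90,92)]],(491.5,97,69,92))
E
```

```text
t 18.3 pose [491.5  97.   69. ] 92 F [-16.8   0.3  34.4] w 0.5
call
   [0.0, 0.0, -0.084] turn 0.0 rows>= 0.4 
call
   [0.008, 0.296, 0.0] turn -0.0 rows>= 1.5 
call
   [-0.0, 0.0, 0.084] turn -0.0 rows>= 0.4 
call
   [-0.0, 0.0, -0.084] turn -0.0 rows>= 0.4 
call
   [0.008, 0.301, 0.0] turn -0.0 rows>= 1.5 
call
   [0.0, -0.0, 0.084] turn -0.0 rows>= 0.4 
call
   [0.0, -0.0, -0.084] turn -0.0 rows>= 0.4 
call
   [-0.456, -0.29, 0.0] turn -0.0 rows>= 2.7
```

>>> play_rows:
  motion:
    - [[0,0,-0.084,0,0,0,-1],[0,0,-0.084,0,0,0,-1],[0.008,0.296,-0.084,0,0,0,-1],[0.008,0.296,-0.084,0,0,0,-1],[0.008,0.296,-0.084,0,0,0,-1],[0.008,0.296,-0.084,0,0,0,-1],[0.008,0.296,-0.03,0,0,0,-1],[0.008,0.296,-0.004,0,0,0,-1],[0.008,0.296,-0.004,0,0,0,-1],[0.008,0.296,-0.004,0,0,0,-1]]

```text
time_s: 19.3
ee_pos: [0.5658, 0.1015, 0.072]
eef_rot: [3.14, -0.0, 1.608]
force: [-7.1, -1.8, 24.2]
grip_width: 0.0004
grip_force: 12.0
```

>>> play_rows:
  motion:
    - [[0,0,-0.08,0,0,0,-1],[0,0,-0.08,0,0,0,-1],[0.008,0.301,-0.08,0,0,0,-1],[0.008,0.301,-0.08,0,0,0,-1],[0.008,0.301,-0.08,0,0,0,-1],[0.008,0.301,-0.08,0,0,0,-1],[0.008,0.301,-0.03,0,0,0,-1],[0.008,0.301,0,0,0,0,-1],[0.008,0.301,0,0,0,0,-1],[0.008,0.301,0,0,0,0,-1]]

```text
time_s: 20.3
ee_pos: [0.6409, 0.1064, 0.0721]
eef_rot: [3.14, -0.0, 1.608]
force: [-6.0, -1.8, 19.7]
grip_width: 0.0004
grip_force: 10.1
```

>>> play_rows:
  motion:
    - [[0,0,-0.08,0,0,0,-1],[0,0,-0.08,0,0,0,-1],[-0.456,-0.29,-0.08,0,0,0,-1],[-0.456,-0.29,-0.08,0,0,0,-1],[-0.456,-0.29,-0.08,0,0,0,-1],[-0.456,-0.29,-0.08,0,0,0,-1],[-0.456,-0.29,-0.08,0,0,0,-1],[-0.456,-0.29,-0.02,0,0,0,-1],[-0.456,-0.29,0,0,0,0,-1],[-0.456,-0.29,0,0,0,0,-1]]

```text
time_s: 21.3
ee_pos: [0.5736, -0.0096, 0.0719]
eef_rot: [3.14, 0.001, 1.609]
force: [-10.4, -0.3, 30.5]
grip_width: 0.0003
grip_force: 15.3
```

```bash
python3 - <<'E'
from h import *
plan([])
plan([[(504.5,-125.9,90,92)],[(578.6,-121.9,90,92)],[(653,-117.2,90,92)]],(572,-10.2,90,92))
E
```

```text
t 21.3 pose [573.6  -9.6  71.9] 92.2 F [-10.4  -0.3  30.5] w 0.3
t 21.3 pose [572.  -10.2  90. ] 92 F [-10.4  -0.3  30.5] w 0.3
call
   [-0.453, -0.286, 0.0] turn 0.0 rows>= 2.7 
call
   [0.006, 0.297, 0.0] turn -0.0 rows>= 1.5 
call
   [0.008, 0.298, 0.0] turn -0.0 rows>= 1.5
```

>>> play_rows:
  motion:
    - [[0,0,-0.08,0,0,0,-1],[0,0,-0.08,0,0,0,-1],[-0.453,-0.288,-0.08,0,0,0,-1],[-0.453,-0.288,-0.08,0,0,0,-1],[-0.453,-0.288,-0.08,0,0,0,-1],[-0.453,-0.288,-0.08,0,0,0,-1],[-0.453,-0.288,-0.08,0,0,0,-1],[-0.453,-0.288,-0.02,0,0,0,-1],[-0.453,-0.288,0,0,0,0,-1],[-0.453,-0.288,0,0,0,0,-1]]

```text
time_s: 22.3
ee_pos: [0.5062, -0.1253, 0.0719]
eef_rot: [3.14, 0.001, 1.61]
force: [-9.3, -1.0, 26.7]
grip_width: 0.0005
grip_force: 13.3
```

>>> play_rows:
  motion:
    - [[0,0,-0.08,0,0,0,-1],[0,0,-0.08,0,0,0,-1],[0.006,0.297,-0.08,0,0,0,-1],[0.006,0.297,-0.08,0,0,0,-1],[0.006,0.297,-0.08,0,0,0,-1],[0.006,0.297,-0.08,0,0,0,-1],[0.006,0.297,-0.03,0,0,0,-1],[0.006,0.297,0,0,0,0,-1],[0.006,0.297,0,0,0,0,-1],[0.006,0.297,0,0,0,0,-1]]

```text
time_s: 23.3
ee_pos: [0.5791, -0.1217, 0.072]
eef_rot: [3.14, -0.0, 1.608]
force: [-7.6, 4.3, 23.1]
grip_width: 0.0009
grip_force: 11.8
```

>>> play_rows:
  motion:
    - [[0,0,-0.08,0,0,0,-1],[0,0,-0.08,0,0,0,-1],[0.008,0.298,-0.08,0,0,0,-1],[0.008,0.298,-0.08,0,0,0,-1],[0.008,0.298,-0.08,0,0,0,-1],[0.008,0.298,-0.08,0,0,0,-1],[0.008,0.298,-0.03,0,0,0,-1],[0.008,0.298,0,0,0,0,-1],[0.008,0.298,0,0,0,0,-1],[0.008,0.298,0,0,0,0,-1]]

```text
time_s: 24.3
ee_pos: [0.6534, -0.1175, 0.0721]
eef_rot: [3.14, 0.001, 1.607]
force: [-5.7, 1.7, 19.2]
grip_width: 0.0005
grip_force: 9.8
```

```bash
python3 - <<'E'
from h import *
plan([])
plan([[(653,-117.2,160,92)],[(500,-215,180,92)],[(349,-250,180,92)]],(653,-117.2,70,92))
E
```

```text
t 24.3 pose [ 653.4 -117.5   72.1] 92.1 F [-5.7  1.7 19.2] w 0.5
t 24.3 pose [ 653.  -117.2   70. ] 92 F [-5.7  1.7 19.2] w 0.5
call
   [0.0, 0.0, -0.36] turn 0.0 rows>= 1.8 
call
   [-0.37, -0.625, -0.08] turn -0.0 rows>= 3.7 
call
   [-0.118, -0.609, 0.0] turn -0.0 rows>= 3.1
```

>>> play_rows:
  motion:
    - [[0,0,-0.36,0,0,0,-1],[0,0,-0.36,0,0,0,-1],[0,0,-0.36,0,0,0,-1],[-0.594,-0.505,-0.44,0,0,0,0],[-0.594,-0.505,-0.44,0,0,0,0],[-0.594,-0.505,-0.44,0,0,0,0],[-0.594,-0.505,-0.44,0,0,0,0],[-0.594,-0.505,-0.44,0,0,0,0],[-0.594,-0.505,-0.44,0,0,0,0],[-0.594,-0.505,-0.44,0,0,0,0]]

```text
time_s: 25.3
ee_pos: [0.533, -0.2694, 0.1796]
eef_rot: [-3.141, -0.001, 1.608]
force: [-0.1, 0.3, -0.9]
grip_width: 0.0469
grip_force: 0.0
```

```bash
python3 - <<'E'
from h import *
c=shot('wrist');save(c,'w6.png')
W=cloud(c);z=W[...,2]
K=c['camera_matrix'];Ti=np.linalg.inv(c['T'])
def proj(p):
    q=Ti@np.array([*p,1]);return (K[0,0]*q[0]/-q[2]+K[0,2],-K[1,1]*q[1]/-q[2]+K[1,2])
print('pred button px',proj((.5318,-.2697,.05)))
m=(z>.046)&(z<.054)&(np.hypot(W[...,0]-.556,W[...,1]+.2754)<.075)
P=W[m];r=cv2.minAreaRect(P[:,:2].astype(np.float32)*1000);print('counter',m.sum(),r)
n=(z>.03)&(z<.0475)&(np.hypot(W[...,0]-.5318,W[...,1]+.2697)<.015);print('hole',n.sum(),W[n].mean(0),np.median(W[n],0))
t=shot('top');Wt=cloud(t)
cz=[]
import math
a=math.radians(3.1)
for x,y in [(-75,-112),(-75,112),(75,-112),(75,112),(0,0),(0,-112),(0,112)]:
    X=.5725+(x*math.cos(a)-y*math.sin(a))/1000;Y=-.0103+(x*math.sin(a)+y*math.cos(a))/1000
    mm=np.hypot(Wt[...,0]-X,Wt[...,1]-Y)<.009;cz.append(round(float(np.nanmedian(Wt[mm][:,2])),4))
print('plug tops',cz)
plan([])
E
```

```text
pred button px (np.float64(315.63650960452856), np.float64(197.13162692925204))
counter 9449 ((556.315185546875, -276.8365478515625), (85.4998779296875, 100.33245849609375), 76.3802261352539)
hole 144 [ 0.53197872 -0.27196702  0.04431865] [ 0.53210099 -0.27235794  0.04554863]
plug tops [0.053, 0.0528, 0.0522, 0.0524, 0.0522, 0.0532, 0.053]
t 25.4 pose [ 533.3 -269.2  179.7] 92.2 F [0.6 0.5 0.5] w 47.3
```

View pics/w6.png

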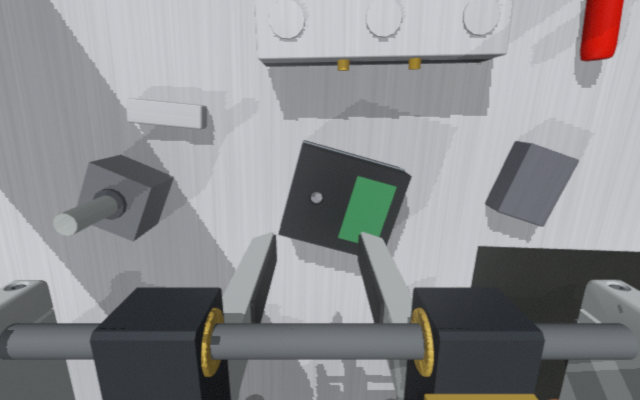

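Plug tops are all at 52–53 mm, so every plug is home. In the wrist view the button hole is at (316,198), within 1 px of the prediction. The stylus is at (95,210) in its holder. Next, fetch it.

```bash
python3 - <<'E'
from h import *
plan([])
plan([[(348.5,-280,180,92)],[(348.5,-280,85,92)]],(531.9,-269.7,180,92))
E
```

```text
t 25.4 pose [ 533.3 -269.2  179.7] 92.2 F [0.6 0.5 0.5] w 47.3
t 25.4 pose [ 531.9 -269.7  180. ] 92 F [0.6 0.5 0.5] w 47.3
call
   [-0.016, -0.735, 0.0] turn 0.0 rows>= 3.7 
call
   [0.0, 0.0, 0.38] turn -0.0 rows>= 1.9
```

>>> play_rows:
  motion:
    - [[-0.016,-0.735,0,0,0,0,0],[-0.016,-0.735,0,0,0,0,0],[-0.016,-0.735,0,0,0,0,0],[-0.016,-0.735,0,0,0,0,0],[-0.016,-0.735,0,0,0,0,0],[-0.016,-0.735,0,0,0,0,0],[-0.016,-0.735,0,0,0,0,0],[-0.016,-0.735,0,0,0,0,0],[-0.016,-0.735,0,0,0,0,0]]

```text
time_s: 26.3
ee_pos: [0.35, -0.2808, 0.1802]
eef_rot: [-3.141, -0.0, 1.609]
force: [0.8, -0.2, 0.8]
grip_width: 0.0473
grip_force: 0.0
```

```bash
python3 - <<'E'
from h import *
c=shot('wrist');W=cloud(c);z=W[...,2]
for lo,hi,n in[(.102,.115,'sty'),(.046,.0515,'holder')]:
    m=(z>lo)&(z<hi)&(np.hypot(W[...,0]-.3485,W[...,1]+.28)<.042)
    print(n,m.sum(),cv2.minAreaRect(W[m][:,:2].astype(np.float32)*1000),np.median(W[m],0))
plan([[(348.5,-280,85,92)]])
E
```

```text
sty 484 ((348.525146484375, -281.1259765625), (17.165876388549805, 17.171131134033203), 22.25109100341797) [ 0.34848942 -0.28045481  0.10868007]
holder 2257 ((348.4605712890625, -281.7718505859375), (56.652923583984375, 56.01689147949219), 67.85072326660156) [ 0.34735695 -0.27442044  0.05071017]
t 26.4 pose [ 349.9 -280.8  180.2] 92.2 F [-1.  -0.3 -0. ] w 47.2
call
   [0.004, -0.005, 0.381] turn 0.0 rows>= 1.9
```

>>> play_rows:
  motion:
    - [[0,-0.005,0.18,0,0,0,0],[0,-0.005,0.34,0,0,0,0],[0,-0.005,0.38,0,0,0,0],[0,-0.005,0.38,0,0,0,0],[0,-0.005,0.38,0,0,0,-1],[0,-0.005,0.38,0,0,0,-1],[0,-0.005,0.38,0,0,0,-1],[0,-0.005,0.38,0,0,0,-1],[0,-0.005,0.38,0,0,0,-1],[0,-0.005,0.38,0,0,0,-1]]
  grip_force: 40

```text
time_s: 27.35
ee_pos: [0.3484, -0.2814, 0.0861]
eef_rot: [3.141, 0.001, 1.608]
force: [-0.8, 2.1, 6.8]
grip_width: 0.0173
grip_force: 40.0
```

```bash
python3 - <<'E'
from h import *
plan([])
E
```

```text
t 27.4 pose [ 348.4 -281.4   86.1] 92.1 F [-0.8  2.1  6.8] w 17.3
```

>>> play_rows:
  motion:
    - [[0,0,-0.06,0,0,0,-1],[0,0,-0.14,0,0,0,-1],[0,0,-0.22,0,0,0,-1],[0,0,-0.28,0,0,0,-1],[0,0,-0.28,0,0,0,-1],[0,0,-0.28,0,0,0,-1]]

```text
time_s: 27.95
ee_pos: [0.348, -0.281, 0.155]
eef_rot: [-3.142, -0.0, 1.608]
force: [-0.5, -0.1, -1.1]
grip_width: 0.0177
grip_force: 40.0
```

```bash
python3 - <<'E'
from h import *
c=shot('wrist');save(c,'w7.png')
s=shot('scene');K=s['camera_matrix'];Ti=np.linalg.inv(s['T']);o=get_obs()['ee_pos'];q=Ti@np.array([*o,1]);u,v=int(K[0,0]*q[0]/-q[2]+K[0,2]),int(-K[1,1]*q[1]/-q[2]+K[1,2]);print(u,v)
im=s['frame'][max(0,v-50):v+80,max(u-80,0):u+80,::-1];cv2.imwrite('pics/s7.png',cv2.resize(im,None,fx=4,fy=4,interpolation=cv2.INTER_CUBIC))
plan([])
E
```

```text
145 197
t 28.1 pose [ 347.8 -280.8  154.5] 92.1 F [-0.3 -0.4 -0.7] w 17.6
```

View pics/s7.png

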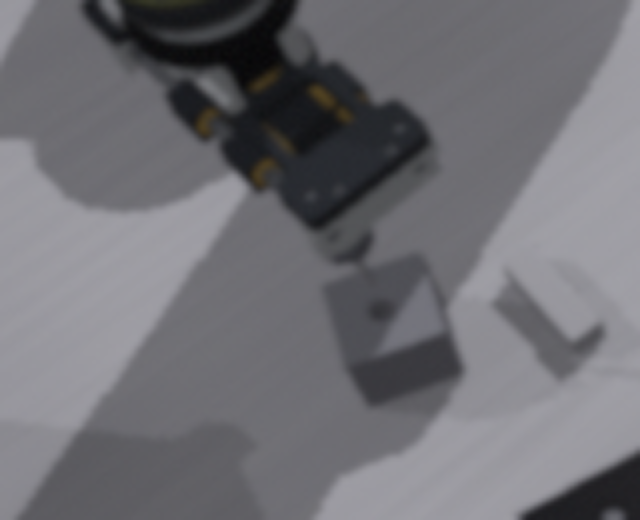

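View pics/w7.png

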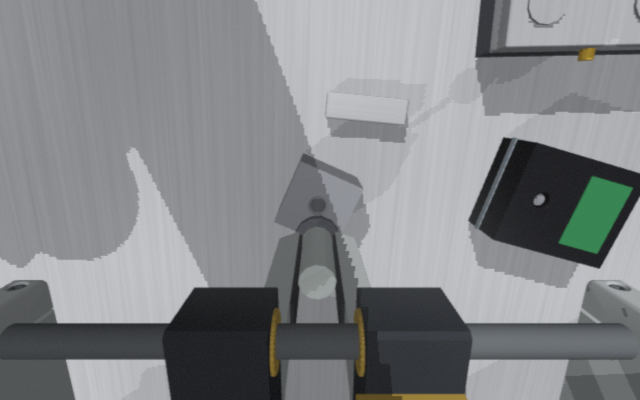

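The stylus hangs upright in the jaws: in the wrist view the handle is at (318,285) and the flange at (317,228), both in the same column as the empty hole at (318,205). In the scene crop the shank at (365,262) is above the hole at (378,310). Next, move over the recess.

```bash
python3 - <<'E'
from h import *
plan([[(531.9,-271.2,154.5,92.1)]])
E
```

```text
t 28.1 pose [ 347.8 -280.8  154.5] 92.1 F [-0.3 -0.4 -0.7] w 17.6
call
   [0.011, 0.737, 0.0] turn 0.0 rows>= 3.7
```

>>> play_rows:
  motion:
    - [[0.003,0.18,0,0,0,0,-1],[0.006,0.36,0,0,0,0,-1],[0.008,0.54,0,0,0,0,-1],[0.01,0.68,0,0,0,0,-1],[0.011,0.737,0,0,0,0,-1],[0.011,0.737,0,0,0,0,-1],[0.011,0.737,0,0,0,0,-1],[0.011,0.737,0,0,0,0,-1],[0.011,0.737,0,0,0,0,-1]]

```text
time_s: 28.95
ee_pos: [0.5314, -0.2718, 0.1556]
eef_rot: [3.142, 0.0, 1.607]
force: [-0.8, -0.6, -0.1]
grip_width: 0.0174
grip_force: 40.0
```

```bash
python3 - <<'E'
from h import *
c=shot('scene');W=cloud(c)
K=c['camera_matrix'];Ti=np.linalg.inv(c['T'])
def P(p):
    q=Ti@np.array([*p,1]);return np.array([K[0,0]*q[0]/-q[2]+K[0,2],-K[1,1]*q[1]/-q[2]+K[1,2]])
h=P((.532,-.2703,.05));u,v=h.astype(int)
im=cv2.resize(c['frame'][v-45:v+30,u-50:u+50,::-1],None,fx=8,fy=8,interpolation=cv2.INTER_CUBIC);cv2.imwrite('pics/s8.png',im)
o=get_obs()['ee_pos']
print('crop hole',(h-[u-50,v-45])*8,'axis tip',[((P((o[0],o[1],t))-[u-50,v-45])*8).round() for t in(.076,.118)])
plan([[(531.9,-271.2,154.5,92.1)]])
E
```

```text
crop hole [407.18319974 362.7333855 ] axis tip [array([384., 325.]), array([354., 254.])]
t 29.0 pose [ 531.6 -271.8  155.7] 92.1 F [-0.2 -0.3 -0.1] w 17.4
call
   [0.002, 0.001, 0.005] turn -0.0 rows>= 0.0
```

View pics/s8.png

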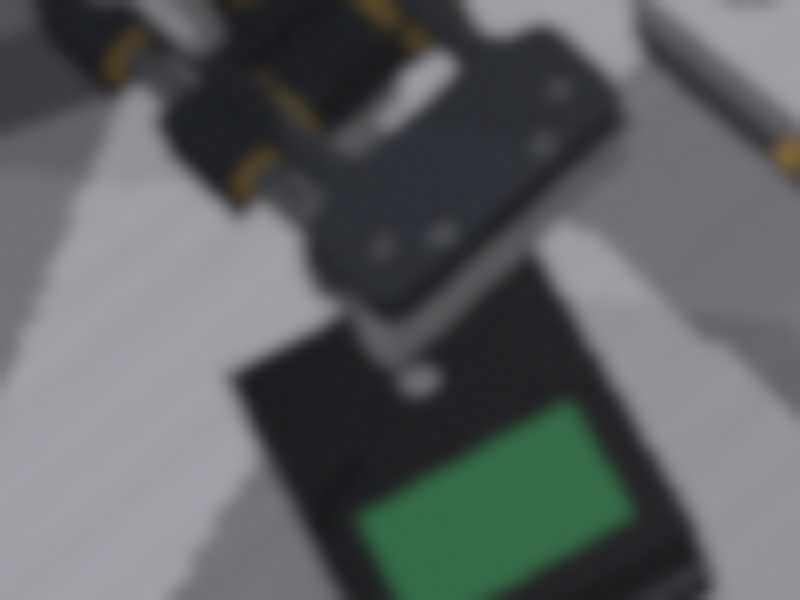

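The hole shows at (418,380) in the crop, just below the jaw. That matches the projection within the calibration. Lower the tip into the mouth.

>>> play_rows:
  motion:
    - [[0.002,0.001,0.06,0,0,0,-1],[0.002,0.001,0.1,0,0,0,-1],[0.002,0.001,0.115,0,0,0,-1],[0.002,0.001,0.122,0,0,0,-1],[0.002,0.001,0.122,0,0,0,-1],[0.002,0.001,0.122,0,0,0,-1]]

```text
time_s: 29.6
ee_pos: [0.5325, -0.2711, 0.1252]
eef_rot: [3.141, 0.0, 1.608]
force: [-0.3, -0.2, -0.3]
grip_width: 0.0172
grip_force: 40.0
```

>>> play_rows:
  motion:
    - [[0,0,0.012,0,0,0,-1],[0,0,0.02,0,0,0,-1],[0,0,0.024,0,0,0,-1],[0,0,0.028,0,0,0,-1],[0,0,0.03,0,0,0,-1],[0,0,0.03,0,0,0,-1],[0,0,0.03,0,0,0,-1]]

```text
time_s: 30.3
ee_pos: [0.5326, -0.2712, 0.118]
eef_rot: [3.141, 0.001, 1.608]
force: [-0.1, -0.8, 6.1]
grip_width: 0.0177
grip_force: 40.0
```

>>> play_rows:
  motion:
    - [[0,0,0.005,0,0,0,-1],[0,0,0.005,0,0,0,-1],[0,0,0.005,0,0,0,-1],[0,0,0.005,0,0,0,-1],[0,0,0.005,0,0,0,-1],[0,0,0.005,0,0,0,-1]]

```text
time_s: 30.9
ee_pos: [0.5329, -0.2713, 0.1178]
eef_rot: [3.14, 0.001, 1.608]
force: [-1.9, 1.5, 13.7]
grip_width: 0.0172
grip_force: 40.0
```

>>> play_rows:
  motion:
    - [[0,0,-0.05,0,0,0,-1],[0,0,-0.1,0,0,0,-1],[0,0,-0.155,0,0,0,-1],[0,0,-0.155,0,0,0,-1],[0,0,-0.155,0,0,0,-1]]

```text
time_s: 31.4
ee_pos: [0.5324, -0.271, 0.1551]
eef_rot: [3.141, 0.0, 1.608]
force: [-0.5, 0.4, -0.7]
grip_width: 0.0173
grip_force: 40.0
```

```bash
python3 - <<'E'
from h import *
plan([[(348.4,-281.2,156,92.1)]])
E
```

```text
t 31.4 pose [ 532.4 -271.   155.1] 92.1 F [-0.5  0.4 -0.7] w 17.3
call
   [-0.014, -0.737, -0.004] turn 0.0 rows>= 3.7
```

The button was held solidly on its stop (13.7 N). Now take the stylus back to the stand.

>>> play_rows:
  motion:
    - [[-0.004,-0.18,0,0,0,0,-1],[-0.007,-0.36,0,0,0,0,-1],[-0.01,-0.54,0,0,0,0,-1],[-0.013,-0.68,0,0,0,0,-1],[-0.014,-0.737,0,0,0,0,-1],[-0.014,-0.737,0,0,0,0,-1],[-0.014,-0.737,0,0,0,0,-1],[-0.014,-0.737,0,0,0,0,-1],[-0.014,-0.737,0,0,0,0,-1]]

```text
time_s: 32.3
ee_pos: [0.3492, -0.2812, 0.1547]
eef_rot: [-3.141, -0.0, 1.609]
force: [0.4, -0.0, -1.4]
grip_width: 0.0174
grip_force: 40.0
```

```bash
python3 - <<'E'
from h import *
plan([[(348.4,-281.2,120,92.1),(348.4,-281.2,87,92.1)]])
E
```

```text
t 32.3 pose [ 349.2 -281.2  154.7] 92.2 F [ 0.4 -0.  -1.4] w 17.4
call
   [0.0, -0.003, 0.139] turn 0.0 rows>= 0.7 
   [0.0, -0.003, 0.271] turn 0.0 rows>= 0.7
```

>>> play_rows:
  motion:
    - [[0,-0.003,0.06,0,0,0,-1],[0,-0.003,0.1,0,0,0,-1],[0,-0.003,0.14,0,0,0,-1],[0,-0.003,0.18,0,0,0,-1],[0,-0.003,0.22,0,0,0,-1],[0,-0.003,0.25,0,0,0,-1],[0,-0.003,0.268,0,0,0,-1],[0,-0.003,0.268,0,0,0,-1],[0,-0.003,0.268,0,0,0,-1]]

```text
time_s: 33.2
ee_pos: [0.3477, -0.2815, 0.0881]
eef_rot: [3.141, 0.0, 1.608]
force: [-0.2, 0.3, -0.1]
grip_width: 0.0171
grip_force: 40.0
```

>>> play_rows:
  motion:
    - [[0,0,0.006,0,0,0,-1],[0,0,0.006,0,0,0,-1],[0,0,0.006,0,0,0,-0.4],[0,0,0.006,0,0,0,-0.1],[0,0,0.006,0,0,0,0],[0,0,0.006,0,0,0,0],[0,0,0.006,0,0,0,0],[0,0,-0.12,0,0,0,0],[0,0,-0.3,0,0,0,0],[0,0,-0.44,0,0,0,0]]

```text
time_s: 34.2
ee_pos: [0.3477, -0.2814, 0.2001]
eef_rot: [3.141, 0.001, 1.608]
force: [0.2, 0.2, 0.9]
grip_width: 0.047
grip_force: 0.0
```

>>> play_rows:
  motion:
    - [[0,0,-0.1,0,0,0,0],[0.1,0.2,-0.1,0,0,0,0],[0.6,0.4,-0.1,0,0,0,0],[0.6,0.4,-0.1,0,0,0,0],[0.6,0.4,-0.1,0,0,0,0],[0.6,0.4,-0.1,0,0,0,0],[0.6,0.4,-0.1,0,0,0,0]]

```text
time_s: 34.9
ee_pos: [0.4421, -0.1273, 0.2229]
eef_rot: [-3.142, 0.0, 1.61]
force: [0.5, -0.1, -0.3]
grip_width: 0.0463
grip_force: 0.0
```

```bash
python3 - <<'E'
from h import *
import math
t=shot('top');save(t,'t9.png');W=cloud(t);z=W[...,2]
m=(z>.08)&(z<.13)&(np.hypot(W[...,0]-.3485,W[...,1]+.28)<.04);print('sty',m.sum(),np.median(W[m],0),cv2.minAreaRect(W[m][:,:2].astype(np.float32)*1000))
m=(np.abs(W[...,0]-.5435)<.06)&(np.abs(W[...,1]-.2977)<.05)&(z>.018)&(z<.055)
n,l,s,_=cv2.connectedComponentsWithStats(m.astype(np.uint8))
for i in range(1,n):print('bin',s[i,4],np.median(W[l==i],0).round(3))
offcuts(t);plan([])
E
```

```text
sty 65 [ 0.34736077 -0.27836828  0.10724184] ((348.1184997558594, -279.8478698730469), (16.56859588623047, 17.11931037902832), 6.554626941680908)
bin 154 [0.574 0.287 0.029]
bin 132 [0.516 0.328 0.03 ]
bin 110 [0.493 0.272 0.03 ]
t 35.0 pose [ 441.9 -128.1  222.9] 92.1 F [-0.6  0.2  0.1] w 46.9
```

View pics/t9.png

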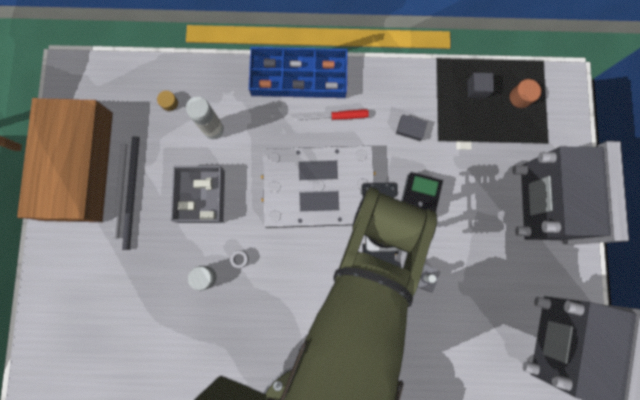

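The picture shows the three offcuts in the bin at about (202,183), (185,205) and (206,214). One was nudged but is still inside. The plate is clear, and the stylus is back in its stand at (431,279), top at 0.107 and at its original x, y. The bystanders are where they were.

```bash
python3 -c "
from station import workorder
print(workorder.hand_in())"
```

```text
the job is handed in; nothing more can be done
None
```

I handed the job in at about 35 s: three offcuts in the bin, all seven plugs home, the reset button pressed with the stylus, and the stylus back upright in its stand; the hand-in returned no verdict.

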